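Clamp a lemon in the cam-lever prep board

TASK

Fix the lemon lengthwise in the prep board's clamp, ready for zesting: lay it in the trough between the two jaws, pointing along the board, and let go of it. Then slide the jaw up by its knob until its sprung pad just presses lightly on the end of the lemon and the other end is seated in the fixed V-shaped jaw, let go of the knob, and only then press the cam lever fully down so that the lemon is held firmly but not crushed. Leave the apple and the onion where they are.

Things in the scene. Friction and masses are not known exactly. Their poses are not given: they have to be found in the camera images.
- clamp_board: bamboo prep board, 170 mm (its x) by 350 mm (its y, the sliding direction), top 28 mm above the worktop, held fast by suction feet. Origin: centre of its underside, on the worktop. It carries a grey fixed jaw at its +y end, and a grey sliding jaw that comes from the -y end and closes toward +y.
- fixed_jaw: fixed V-shaped jaw: two rubber-faced wings, 120 degrees between them, 46 mm high, reaching 38 mm either side, opening toward board -y. Its apex is at board x = 0, y = +125 mm, the wing tips at y = +104 mm. Origin and axes: those of the board
- trough (a point): point on the board's top, midway between two low wooden ridges (4 mm high, 46 mm clear between them, 62 mm over both, from board y = 21 to 95 mm) that keep the lemon from rolling off; at board x = 0, y = +81 mm. A lemon centred here lies about 5 mm short of the fixed jaw; the sliding jaw pushes it home with about 1 N.
- lemon: the lemon, about 78 mm long with a blunt nub at each end, 54 mm thick, uneven; body x axis along its length. Origin: at its underside as it first lies. About 0.1 kg.
- lemon_center (a point): middle of the lemon, 26 mm above the worktop at the start
- jaw (a joint): sliding jaw's travel along board +y, m: 0 fully open, grows as it closes, 0.13 at most; starts at 0 to 0.045. The jaw is stiff to slide: about 13 N of drag (1 N more when moved fast); it stays where it is left, as long as its pad is pressed with less than this drag.
- jaw_knob (a point): grip point on the black upright round knob of the sliding jaw, 24 mm in diameter, on its axis 11 mm below its top, 75 mm above the board's top; 46 mm behind the pad's face. The knob stands 31 to 86 mm above the board's top
- pad: rubber pad on the sliding jaw, a shallow V (156 degrees) 58 mm wide, 4 to 44 mm above the board's top. Origin: below the V's apex, level with the board's top; unpressed at board y = -65 mm + jaw travel. It gives up to 12 mm against a spring, 1.5 N per mm. A light press is 1 to 5 N (14 to 18 N in all on the knob); the cam adds about 7 N; firm is 7 to 12.5 N.
- lever (a joint): cam lever on the sliding jaw, rad: 0 raised 45 degrees (starts at 0 to 0.1), 0.785 fully down, level. Its axis, parallel to board x, lies 79 mm behind the unpressed pad's face, 46 mm above the board's top; the lever, 93 mm long, points back to board -y. Friction 0.15 N m; it stays where it is left. Going down it moves the pad evenly 5 mm forward.
- lever_end (a point): middle of the top of the lever's black grip (24 mm wide, 34 mm long), 76 mm along the lever from its axis; level, the grip's top is 8.5 mm above the axis
- apple: green apple, 68 mm wide, 65 mm high; origin at its underside
- onion: brown onion, 70 mm wide, 78 mm high with a pointed top; origin at its underside
Things that resemble listed ones, but are neither listed nor needed, are in the scene too. Leave any orange or turquoise look-alike of the lemon alone.

How it is judged:
By the outcome, as a careful person would: the job done as asked, in the order asked, and still so for the second after the job is handed in, with the robot touching nothing.
It also fails if it takes over 72 s, if anything falls off the work surface, if the arm or the gripper's body presses on something with over 40 N, if the wrist force passes 120 N, or if a joint passes its speed limit or range.

ROBOT

A 7-joint arm with a two-finger parallel gripper is mounted at the origin on a cart in front of the work surface, level with it; the furniture and walls round the work are solid. World frame = base frame: x ahead of the robot, y to its left, z up, the work surface at z = 0. Lengths are in m, angles in rad, forces in N, time in s.
With the tool pointing down it reaches from about 0.4 to 0.85 m from the base axis. Payload 10.4 kg.
Tool frame: the origin (TCP) lies at the centre of the arm's flange, where the gripper is bolted on; the fingertips stand 182 mm ahead of it and the grasp point (between the pads) lies r.grasp_offset ahead of it (r.grasp_offset is the distance from the TCP to the grasp point, in m); z points along the fingers, y is the line along which they close (so a half turn about z gives the same grasp; the last joint's range is limited). The gripper opens to 87 mm and grips with 3 to 60 N. Pads are 19 mm wide; open, the fingers measure 117 mm over their backs; the gripper's body (75 mm by 190 mm) begins 51 mm behind the grasp point.
Start: joints at [-1.287, 0.332, -0.065, 1.46, 0.022, 1.35, -0.088], TCP at [0.189, 0.596, 0.405] pointing down, gripper open.
Joint ranges: [-2.6, 2.6], [-0.5, 2.12], [-1.47, 1.34], [0.16, 2.42], [-1.27, 4.41], [0.06, 2.06], [-2.6, 2.6]. Speed limits (rad/s): [2.22, 2.22, 2.79, 2.79, 3.14, 3.14, 3.14].

INTERFACE

Orientations are given as a unit quaternion [x, y, z, w].
In Python, from bench import status, vision, job, spotter, r gives the robot as it stands. The module is installed in compiled form; this text tells all that it offers.
- The arm moves only by the tool play_rows, never from a script. Its argument "series" is a list of rows, each a list of 6 numbers: the shift along the tool's x, y, z each as a share of 150 mm, from -1 to 1, then the turn, a rotation vector about the tool's x, y, z each as a share of 30 degrees, from -1 to 1. In form: [[x, y, z, ax, ay, az], ...]. A call has 1 to 5 rows; each row is the pose to reach, as a shift and turn from the pose commanded when the call began, along the tool's axes at that moment; what a row does not reach only later rows make up. A row lasts 1/10 s, in which the tool goes at most 50 mm and 8.59 degrees, less where a joint would pass 70% of its speed; a pose out of reach is approached as far as the arm can. A call with a number of a shift or a turn outside -1 to 1 is refused whole. A call with a gripper value outside its range is refused whole. "fingers" is the opening, from -1 (shut) to 1 (fully open), set as the call begins (left out, the last holds). The fingers move at their own pace and stop on an object; "squeeze" is the grip in N (left out, the last holds). Time passes only in rows, so rows that repeat a pose let the fingers close. It gives the time, the measured TCP pose, the force, the opening and the grip force at its end, in the units of the state.
- status.read_state(): the state, without advancing time (a new reading comes with each control period).
- vision.camera(name): name is "scene" or "top" or "wrist"; returns the picture (384x512x3 uint8, blue, green, red); there is no depth.
- vision.calibration(name): a dict with "fx", "fy", "cx", "cy" (pixels), "D" ([k1, k2, p1, p2, k3] as OpenCV has them; the pictures are not rectified), "rvec" (rotation vector, rad) and "tvec" (3), from world to camera coordinates, as OpenCV has them; the wrist camera has in their place "T_tool_cam" (4x4, takes a point from camera to tool coordinates, whose origin is the TCP and whose axes are the flange's). Camera axes: x right, y down, z forward; pixel columns grow to the right and rows downward; lengths in m; the calibration is good to about 2 mm. A picture is of the moment at which its call begins: read the wrist's pose just before it. calibration takes no time and is no camera call.
- job.close_job(): hands the job in; it is judged then, once.
Trained networks look in the newest picture that a camera, given by its name, has taken for a name from the list of things; names that differ only in an ending like _2 or _b are one class to them, and where a whole thing is asked for, a point or a joint stands for the part that bears it (a point fixed in the world has none). Each returns a list of dicts, best first, with "conf" (0 to 1); they miss things now and then, are a little off and sometimes report something else, mostly with a low value. They report only what shows in the picture. A call takes as long as a camera call. They do not tell look-alikes from the thing itself.
- spotter.boxes_of(camera, name): "point" ([x, y, z] in m, in world coordinates, good to about 4 mm: the middle of the surface that is visible of it).
- spotter.regions_of(camera, name): "pixels" (384x512 bool, what is visible of it).
The state is a dict: "time": time; "joint_positions": joint angles; "joint_vel": joint speeds; "joint_torque": joint torques, N m; "ee_pos": TCP position; "eef_rot": TCP orientation; "ft_force": force on the tool from outside, world axes, zero at the start; "torque": the same for the moment, N m; "width": finger opening in m; "grip_force": force on a finger pad.
Only numpy, scipy, OpenCV 4.12 (cv2) and the standard library are available. Lean on these libraries where they do the work, as an engineer would, in place of code of your own. Each camera call takes 0.05 s, during which the arm holds its last target. There are 200 camera calls.

## Working session

There is one attempt and no reset: what is moved stays moved. The work goes in short steps, Python scripts to look and compute and a tool call to move; the robot and the scene stay as the last step left them, time stands still between calls to the robot, and variables do not carry over. Pictures are saved under pics/ and viewed, at most 10 in all, crops included, and the job is handed in when it is done.

Besides the shell and the picture viewer there is one more tool, called after "Request:" by a JSON object that holds its "api" and its "payload". play_rows: Moves the arm, as the interface text tells. Shift numbers are shares of 150 mm and turn numbers shares of 30 degrees, none past 1 either way. Its arguments: {"type":"object","properties":{"series":{"type":"array","items":{"type":"array","items":{"type":"number"}}},"fingers":{"type":"number"},"squeeze":{"type":"number"}},"required":["series"]}

```bash
mkdir -p pics; python3 - <<'E'
from bench import status, vision, job, spotter, r
import cv2,numpy as np
s=status.read_state(); print(s, r.grasp_offset)
a=vision.camera("top"); b=vision.camera("scene")
cv2.imwrite("pics/top.png",a); cv2.imwrite("pics/scene.png",b)
for c in("top","scene"):
  for n in("clamp_board","fixed_jaw","lemon","jaw_knob","pad","lever_end","apple","onion"):
    print(c,n,[(np.round(d["point"],3).tolist(),round(d["conf"],2)) for d in spotter.boxes_of(c,n)])
print(status.read_state()["time"])
E
```

```text
{'time': 0.0, 'joint_positions': array([-1.28661777,  0.33287561, -0.06470703,  1.46095866,  0.02162513,
        1.3499092 , -0.08853763]), 'joint_vel': array([ 0.00248798,  0.00180274,  0.00027864, -0.00181941, -0.0001284 ,
       -0.00157689,  0.00043341]), 'joint_torque': array([ 1.98344997e-04, -6.23260117e+01,  2.44667509e-02, -3.89874566e+01,
       -6.15057489e-02,  4.01672674e-02,  1.16082538e-04]), 'ee_pos': array([0.18869748, 0.5956928 , 0.40394316]), 'eef_rot': array([ 1.52790477e-01,  9.88258337e-01, -7.24189763e-04, -6.60257726e-05]), 'ft_force': array([-0.45243986, -0.34659809,  0.4434064 ]), 'torque': array([ 0.00724026, -0.02938607,  0.01000815]), 'grip_force': 0.0, 'width': 0.086834569690203} 0.1635
top clamp_board [([0.498, 0.167, 0.031], 0.87)]
top fixed_jaw [([0.498, 0.308, 0.07], 0.78), ([0.501, 0.027, 0.109], 0.6)]
top lemon [([0.471, -0.1, 0.048], 0.66), ([0.541, -0.38, 0.044], 0.62)]
top jaw_knob [([0.503, 0.083, 0.062], 0.58)]
top pad [([0.503, 0.136, 0.072], 0.61)]
top lever_end [([0.504, 0.03, 0.109], 0.7)]
top apple []
top onion [([0.422, -0.373, 0.052], 0.74)]
scene clamp_board [([0.483, 0.129, 0.029], 0.81)]
scene fixed_jaw [([0.494, 0.295, 0.062], 0.82)]
scene lemon [([0.626, -0.106, 0.039], 0.89), ([0.529, -0.396, 0.039], 0.77), ([0.468, -0.11, 0.043], 0.76)]
scene jaw_knob [([0.494, 0.066, 0.06], 0.78)]
scene pad [([0.49, 0.136, 0.06], 0.52)]
scene lever_end [([0.494, 0.069, 0.06], 0.5), ([0.482, 0.132, 0.028], 0.48)]
scene apple [([0.432, -0.263, 0.049], 0.94), ([0.497, 0.026, 0.104], 0.7)]
scene onion [([0.407, -0.388, 0.054], 0.6), ([0.495, 0.136, 0.059], 0.54)]
0.9
```

```bash
python3 -c "
import cv2,numpy as np
a=cv2.imread('pics/top.png');b=cv2.imread('pics/scene.png')
cv2.imwrite('pics/top2.png',cv2.resize(a,(800,600)));cv2.imwrite('pics/scene2.png',cv2.resize(b,(800,600)))"
```

```text
(no output)
```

View pics/top2.png

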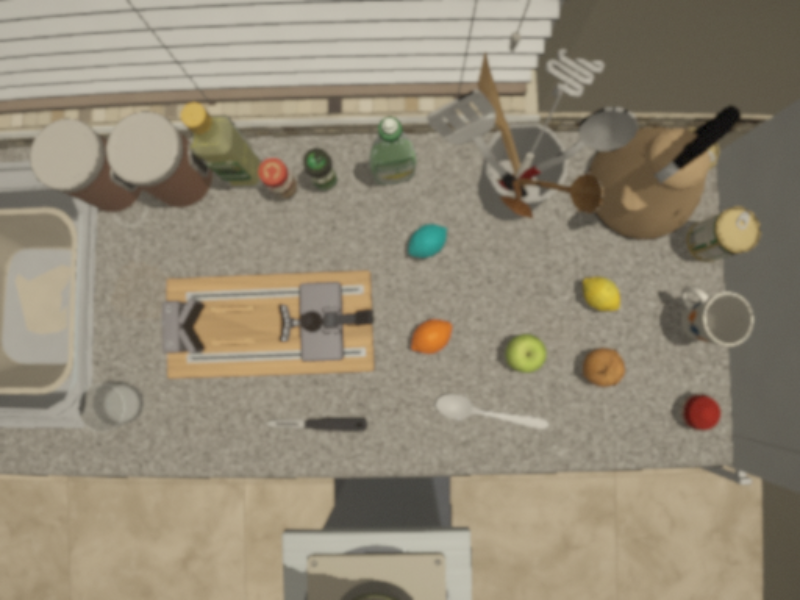

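View pics/scene2.png

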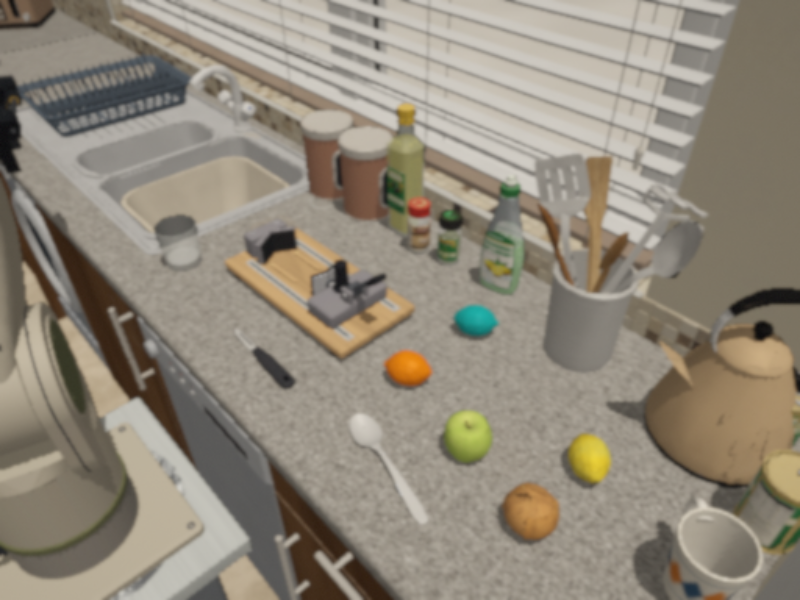

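The top view shows the board lengthwise, with its fixed jaw at (185,325) and the knob at (312,320). Three things could be taken for the lemon: turquoise (427,241), orange (432,336) and yellow (602,293; in scene at 590,458). By the description it is the yellow one. Next I check that in a close crop and measure.

```bash
cat > h.py <<'E'
from bench import status, vision, job, spotter, r
import cv2,numpy as np
from scipy.spatial.transform import Rotation as R
def cam(name,s=None):
    c=vision.calibration(name); K=np.array([[c["fx"],0,c["cx"]],[0,c["fy"],c["cy"]],[0,0,1]]); D=np.array(c["D"],float)
    if "rvec" in c:
        Rm=R.from_rotvec(np.ravel(c["rvec"])).as_matrix(); t=np.ravel(c["tvec"])
    else:
        T=np.eye(4);T[:3,:3]=R.from_quat(s["eef_rot"]).as_matrix();T[:3,3]=s["ee_pos"]
        W=np.linalg.inv(T@np.array(c["T_tool_cam"])); Rm=W[:3,:3];t=W[:3,3]
    return K,D,Rm,t
def toplane(px,z,name,s=None):
    K,D,Rm,t=cam(name,s)
    u=cv2.undistortPoints(np.array(px,float).reshape(-1,1,2),K,D).reshape(-1,2)
    d=np.c_[u,np.ones(len(u))]@Rm; o=-Rm.T@t
    return (o+d*((z-o[2])/d[:,2])[:,None])
def proj(P,name,s=None):
    K,D,Rm,t=cam(name,s)
    return cv2.projectPoints(np.array(P,float).reshape(-1,1,3),R.from_matrix(Rm).as_rotvec(),t,K,D)[0].reshape(-1,2)
def mask_rect(m,z,name,s=None):
    m=m.astype(np.uint8); c=max(cv2.findContours(m,0,cv2.CHAIN_APPROX_NONE)[0],key=cv2.contourArea).reshape(-1,2)
    P=toplane(c,z,name,s)[:,:2]
    return cv2.minAreaRect((P*1000).astype(np.float32)),P
E
python3 - <<'E'
from h import *
for c in("top","scene"):
  a=vision.camera(c)
  for n,z in(("clamp_board",.028),("lemon",.026)):
    for d in spotter.regions_of(c,n):
      m=d["pixels"]; ys,xs=np.nonzero(m); 
      if m.sum()>20: print(c,n,round(d["conf"],2),m.sum(),[xs.mean().round(1),ys.mean().round(1)],a[m].mean(0).round(),mask_rect(m,z,c)[0])
  if c=="top":
    cv2.imwrite("pics/lem.png",cv2.resize(a[160:215,355:415],(600,550),interpolation=cv2.INTER_CUBIC))
E
```

```text
top clamp_board 0.83 8772 [np.float64(171.8), np.float64(207.4)] [111. 142. 164.] ((502.4678649902344, 176.920166015625), (175.27926635742188, 355.4670715332031), 1.2862104177474976)
top clamp_board 0.75 541 [np.float64(386.0), np.float64(234.7)] [ 65. 109. 149.] ((421.81793212890625, -383.8397216796875), (69.3572998046875, 59.72634506225586), 88.47735595703125)
top lemon 0.78 469 [np.float64(275.7), np.float64(214.5)] [ 52. 114. 189.] ((478.57232666015625, -98.76728820800781), (67.20106506347656, 58.988555908203125), 80.89513397216797)
top lemon 0.67 385 [np.float64(383.8), np.float64(187.1)] [ 60. 160. 180.] ((546.2598266601562, -384.2967529296875), (58.893497467041016, 52.949039459228516), 88.95158386230469)
top lemon 0.64 8720 [np.float64(171.7), np.float64(207.2)] [111. 142. 164.] ((503.58380126953125, 177.50648498535156), (173.62625122070312, 356.01849365234375), 1.266755223274231)
top lemon 0.56 452 [np.float64(273.1), np.float64(153.5)] [129. 140.  61.] ((639.7285766601562, -94.85963439941406), (65.94563293457031, 56.068138122558594), 89.03772735595703)
scene lemon 0.97 678 [np.float64(376.9), np.float64(292.7)] [ 58. 168. 189.] ((544.7630615234375, -385.3314208984375), (80.65218353271484, 53.83610534667969), 34.91659164428711)
scene lemon 0.92 422 [np.float64(304.4), np.float64(204.5)] [138. 144.  38.] ((641.4896240234375, -92.77000427246094), (76.5666275024414, 69.59056091308594), 78.3128433227539)
scene lemon 0.64 490 [np.float64(260.7), np.float64(235.4)] [ 26. 117. 202.] ((478.1107177734375, -96.57156372070312), (70.44847106933594, 63.119075775146484), 81.76521301269531)
```

View pics/lem.png

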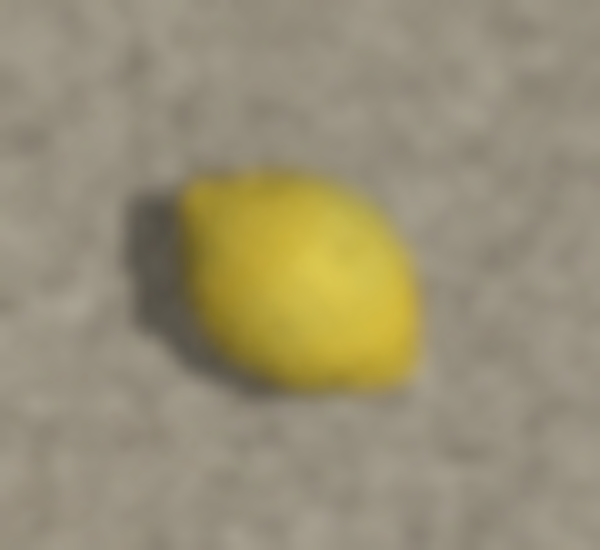

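The crop shows the plain yellow lemon, with its nubs at (190,195) and (405,375), so its axis runs from upper-left to lower-right, about 50° in world. Next I plan the moves.

```bash
cat >> h.py <<'E'
def down(yaw): # tool z down, tool y at yaw (deg) in world
    y=np.array([np.cos(np.radians(yaw)),np.sin(np.radians(yaw)),0]); z=np.array([0,0,-1.]); x=np.cross(y,z)
    return R.from_matrix(np.c_[x,y,z])
def plan(targets,s=None,rows=5):
    s=s or status.read_state(); p=np.array(s["ee_pos"]);q=R.from_quat(s["eef_rot"])
    for P,Q in targets:
        for k in range(12):
            d=q.inv().apply(np.array(P)-p); w=(q.inv()*Q).as_rotvec(degrees=True)
            if np.linalg.norm(d)<4e-4 and np.linalg.norm(w)<.15: break
            f=min(1,.149/max(abs(d).max(),1e-9),29.8/max(abs(w).max(),1e-9))
            row=np.round(np.r_[d*f/.15,w*f/30],3)
            print(row.tolist(), "n>=%d"%np.ceil(max(np.linalg.norm(row[:3])*.15/.05,np.linalg.norm(row[3:])*30/8.59)))
            p=p+q.apply(row[:3]*.15); q=q*R.from_rotvec(row[3:]*30,degrees=True)
        print("->",p.round(4))
E
python3 - <<'E'
from h import *
print(np.round(vision.calibration("wrist")["T_tool_cam"],3), vision.calibration("wrist")["fx"])
plan([([.40,.36,.42],down(36)),([.47,.17,.45],down(1.3)),([.50,-.20,.40],down(-25)),([.546,-.384,.36],down(-40))])
E
```

```text
[[ 0.001 -0.956 -0.294  0.079]
 [ 1.     0.001  0.     0.001]
 [ 0.    -0.294  0.956  0.019]
 [ 0.     0.     0.     1.   ]] 266.7110977654986
[-0.993, -0.587, -0.055, 0.0, -0.0, 0.664] n>=4
[-0.941, -0.176, -0.046, 0.0, -0.0, 0.55] n>=3
-> [0.4001 0.36   0.4199]
[-0.993, -0.281, -0.153, 0.0, -0.0, 0.885] n>=4
[-0.312, 0.059, -0.048, 0.0, -0.0, 0.272] n>=1
-> [0.4699 0.1701 0.4501]
[-0.993, 0.058, 0.134, -0.0, -0.0, 0.352] n>=4
[-0.993, 0.246, 0.138, -0.0, -0.0, 0.363] n>=4
[-0.415, 0.192, 0.061, -0.0, -0.0, 0.161] n>=2
-> [ 0.5 -0.2  0.4]
[-0.983, 0.796, 0.267, -0.0, -0.0, 0.5] n>=4
-> [ 0.546 -0.384  0.36 ]
```

Request:
{"api": "play_rows", "payload": {"series": [[-0.993,-0.587,-0.055,0,0,0.664],[-0.993,-0.587,-0.055,0,0,0.664],[-0.993,-0.587,-0.055,0,0,0.664],[-0.993,-0.587,-0.055,0,0,0.664],[-0.993,-0.587,-0.055,0,0,0.664]], "fingers": 1}}

```text
time: 1.7
ee_pos: [0.3075, 0.4639, 0.4138]
eef_rot: [0.324, 0.946, 0.0, 0.001]
ft_force: [-0.3, -1.3, 0.9]
width: 0.087
grip_force: 0.0
```

Request:
{"api": "play_rows", "payload": {"series": [[-0.941,-0.176,-0.046,0,0,0.55],[-0.941,-0.176,-0.046,0,0,0.55],[-0.941,-0.176,-0.046,0,0,0.55],[-0.941,-0.176,-0.046,0,0,0.55]]}}

```text
time: 2.1
ee_pos: [0.404, 0.3556, 0.4205]
eef_rot: [0.458, 0.889, 0.0, 0.001]
ft_force: [0.3, 0.0, -0.2]
width: 0.087
grip_force: 0.0
```

Request:
{"api": "play_rows", "payload": {"series": [[-0.993,-0.281,-0.153,0,0,0.885],[-0.993,-0.281,-0.153,0,0,0.885],[-0.993,-0.281,-0.153,0,0,0.885],[-0.993,-0.281,-0.153,0,0,0.885],[-0.993,-0.281,-0.153,0,0,0.885]]}}

```text
time: 2.6
ee_pos: [0.4537, 0.2144, 0.4433]
eef_rot: [0.647, 0.763, 0.001, -0.0]
ft_force: [-0.0, 2.0, -0.0]
width: 0.0869
grip_force: 0.0
```

Request:
{"api": "play_rows", "payload": {"series": [[-0.312,0.059,-0.048,0,0,0.272],[-0.312,0.059,-0.048,0,0,0.272],[-0.312,0.059,-0.048,0,0,0.272],[-0.312,0.059,-0.048,0,0,0.272]]}}

```text
time: 3.0
ee_pos: [0.4692, 0.1723, 0.4496]
eef_rot: [0.697, 0.717, -0.0, -0.0]
ft_force: [-0.3, 0.4, -0.5]
width: 0.087
grip_force: 0.0
```

```bash
python3 - <<'E'
from h import *
s=status.read_state(); a=vision.camera("wrist"); print(s["time"],s["ee_pos"],s["ft_force"],np.abs(s["joint_vel"]).max(),s["joint_positions"].round(2))
for n in("clamp_board","fixed_jaw","jaw_knob","pad","lever_end"):
    print(n,[(np.round(d["point"],3).tolist(),round(d["conf"],2)) for d in spotter.boxes_of("wrist",n)])
for d in spotter.regions_of("wrist","clamp_board"): print(d["conf"],d["pixels"].sum(),mask_rect(d["pixels"],.028,"wrist",s)[0])
cv2.imwrite("pics/wb.png",a)
# overlay model
def B(x,y,z,c=(.5025,.177),yaw=1.3):
    t=np.radians(yaw);return [c[0]+x*np.cos(t)-y*np.sin(t),c[1]+x*np.sin(t)+y*np.cos(t),z]
pts=[B(x,y,.028) for x,y in((-.085,-.175),(.085,-.175),(.085,.175),(-.085,.175),(0,.081))]+[B(0,.125,.074),B(-.038,.104,.074),B(.038,.104,.074)]
b=cv2.resize(a,(768,576),interpolation=cv2.INTER_CUBIC)
for p in proj(pts,"wrist",s): cv2.drawMarker(b,tuple(int(v*1.5) for v in p),(0,0,255),cv2.MARKER_CROSS,10,1)
cv2.imwrite("pics/wb2.png",b)
E
```

```text
3.0 [0.46923828 0.17233294 0.44961921] [-0.31873231  0.39342181 -0.45042508] 0.0023356362784870605 [-0.81  0.02  0.37  1.73 -0.01  1.39 -0.41]
clamp_board [([0.501, 0.208, 0.028], 0.71), ([0.505, 0.018, 0.119], 0.58)]
fixed_jaw [([0.501, 0.315, 0.071], 0.87)]
jaw_knob [([0.504, 0.093, 0.058], 0.89)]
pad [([0.506, 0.14, 0.065], 0.7)]
lever_end [([0.502, 0.018, 0.121], 0.84)]
0.56 24597 ((503.63885498046875, 179.53843688964844), (171.00831604003906, 340.2294006347656), 1.4833054542541504)
```

View pics/wb2.png

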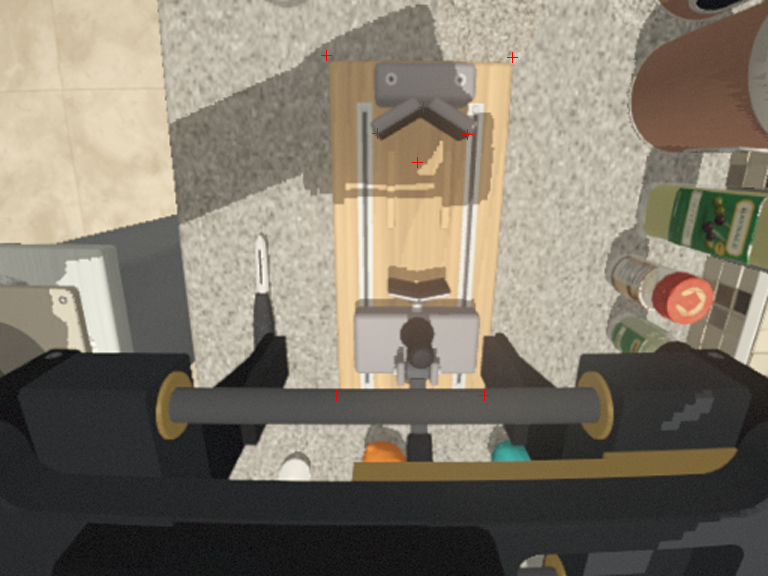

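The wrist view shows the board edges from (330,62) to (508,62), the jaw apex near (423,107), the knob at (416,333) and the pad near (418,287). My model crosses agree to a few mm, so I refine with an edge fit.

```bash
python3 - <<'E'
from h import *
s=status.read_state(); a=cv2.imread("pics/wb.png").astype(float)
# edges: warp to plane z=.028 at 0.5mm/px, board-ish window
xs=np.arange(.39,.62,.0005); ys=np.arange(.05,.38,.0005)
X,Y=np.meshgrid(xs,ys); 
def warp(z):
    p=proj(np.c_[X.ravel(),Y.ravel(),np.full(X.size,z)],"wrist",s).astype(np.float32).reshape(X.shape+(2,))
    return cv2.remap(a.astype(np.uint8),p[...,0],p[...,1],cv2.INTER_CUBIC)
w=warp(.028); sat=cv2.GaussianBlur(cv2.cvtColor(w,cv2.COLOR_BGR2HSV)[...,1].astype(float),(7,7),0)
L=[];Rr=[]
for i in range(0,len(ys),10):
    if not .13<ys[i]<.34: continue
    g=np.gradient(sat[i]); l=(xs>.40)&(xs<.43); rr=(xs>.575)&(xs<.60)
    L.append((ys[i],xs[l][g[l].argmax()]));Rr.append((ys[i],xs[rr][g[rr].argmin()]))
for e in(L,Rr):
    e=np.array(e); k=np.abs(e[:,1]-np.median(e[:,1]))<.008; k=np.polyfit(e[k,0],e[k,1],1); print("edge x at y=.177,.30",np.polyval(k,[.177,.302]),"yaw",-np.degrees(np.arctan(k[0])))
F=[]
for j in range(len(xs)):
    if .43<xs[j]<.46 or .545<xs[j]<.57:
        g=np.gradient(sat[:,j]); m=(ys>.335)&(ys<.365); F.append((xs[j],ys[m][g[m].argmin()]))
F=np.array(F);print("far edge y",np.median(F[F[:,0]<.5,1]),np.median(F[F[:,0]>.5,1]))
w2=warp(.074)
def crop(w,x0,x1,y0,y1):
    c=w[(ys>y0)&(ys<y1)][:,(xs>x0)&(xs<x1)]; return cv2.resize(c,None,fx=3,fy=3)
c=crop(w2,.44,.57,.27,.33); d=crop(warp(.072),.44,.57,.06,.15)
cv2.imwrite("pics/wc.png",np.vstack([c,d])); print(c.shape,d.shape)
E
```

```text
edge x at y=.177,.30 [0.41985568 0.41728498] yaw 1.1781556809206248
edge x at y=.177,.30 [0.58850303 0.5859222 ] yaw 1.1827964281328471
far edge y 0.34500000000000025 0.34750000000000025
(360, 780, 3) (540, 780, 3)
```

View pics/wc.png

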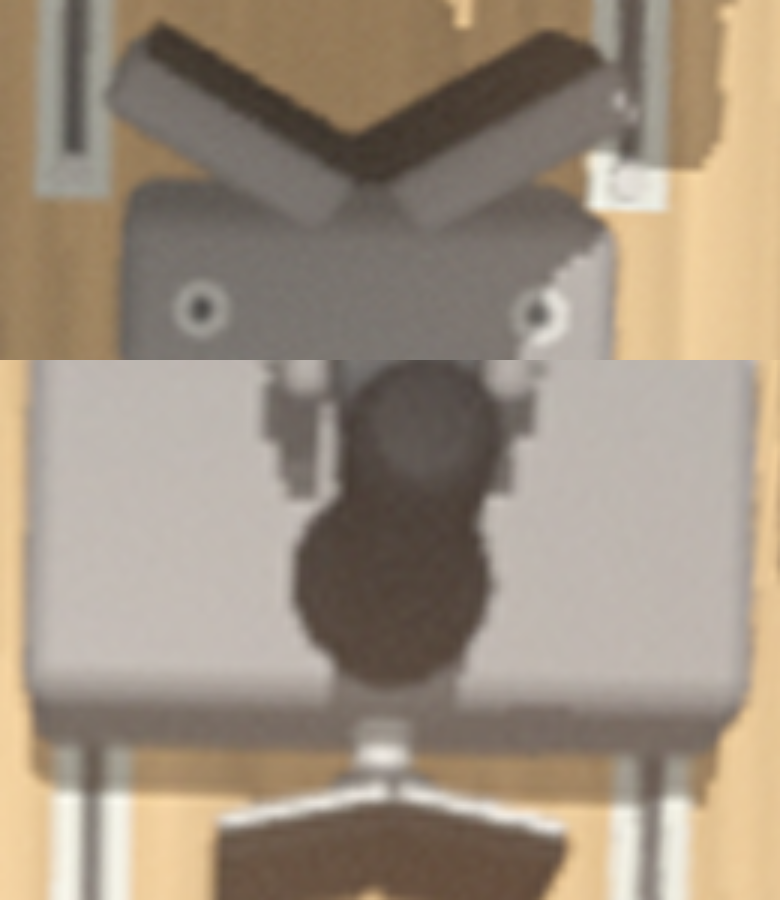

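Request:
{"api": "play_rows", "payload": {"series": [[-0.993,0.058,0.134,0,0,0.352],[-0.993,0.058,0.134,0,0,0.352],[-0.993,0.058,0.134,0,0,0.352],[-0.993,0.058,0.134,0,0,0.352]]}}

```text
time: 3.75
ee_pos: [0.4818, 0.0145, 0.4296]
eef_rot: [0.765, 0.644, -0.0, 0.0]
ft_force: [0.3, 0.9, 0.3]
width: 0.0866
grip_force: 0.0
```

Request:
{"api": "play_rows", "payload": {"series": [[-0.993,0.246,0.138,0,0,0.363],[-0.993,0.246,0.138,0,0,0.363],[-0.993,0.246,0.138,0,0,0.363],[-0.993,0.246,0.138,0,0,0.363]]}}

```text
time: 4.15
ee_pos: [0.4933, -0.1377, 0.4089]
eef_rot: [0.822, 0.569, -0.001, 0.001]
ft_force: [0.5, 0.3, 0.2]
width: 0.0868
grip_force: 0.0
```

Request:
{"api": "play_rows", "payload": {"series": [[-0.415,0.192,0.061,0,0,0.161],[-0.415,0.192,0.061,0,0,0.161],[-0.415,0.192,0.061,0,0,0.161]]}}

```text
time: 4.45
ee_pos: [0.4994, -0.2027, 0.3997]
eef_rot: [0.845, 0.535, -0.001, 0.0]
ft_force: [0.5, -1.0, -0.1]
width: 0.0868
grip_force: 0.0
```

Request:
{"api": "play_rows", "payload": {"series": [[-0.983,0.796,0.267,0,0,0.5],[-0.983,0.796,0.267,0,0,0.5],[-0.983,0.796,0.267,0,0,0.5],[-0.983,0.796,0.267,0,0,0.5],[-0.983,0.796,0.267,0,0,0.5]]}}

```text
time: 4.95
ee_pos: [0.545, -0.3881, 0.357]
eef_rot: [0.907, 0.42, -0.002, -0.0]
ft_force: [-0.8, 0.3, -0.4]
width: 0.0871
grip_force: 0.0
```

Request:
{"api": "play_rows", "payload": {"series": [[0,0,0,0,0,0],[0,0,0,0,0,0],[0,0,0,0,0,0]]}}

```text
time: 5.25
ee_pos: [0.5467, -0.3823, 0.3607]
eef_rot: [0.906, 0.424, 0.001, -0.0]
ft_force: [0.1, 1.2, -0.9]
width: 0.0871
grip_force: 0.0
```

```bash
python3 - <<'E'
from h import *
s=status.read_state(); a=vision.camera("wrist"); print(s["time"],s["ee_pos"],s["eef_rot"].round(3))
for d in spotter.regions_of("wrist","lemon"):
    m=d["pixels"]; rc,P=mask_rect(m,.026,"wrist",s)
    D=np.linalg.norm(P[:,None]-P[None],axis=2); i,j=np.unravel_index(D.argmax(),D.shape); v=P[i]-P[j]
    print(d["conf"],m.sum(),a[m].mean(0).round(),rc,"feret",D.max().round(4),((P[i]+P[j])/2).round(4),np.degrees(np.arctan2(v[1],v[0])))
cv2.imwrite("pics/wl.png",a)
E
```

```text
5.25 [ 0.54671245 -0.38226866  0.36069751] [ 0.906  0.424  0.001 -0.   ]
0.93 2826 [ 53. 116. 191.] ((478.29095458984375, -97.61723327636719), (52.71859359741211, 81.96272277832031), 26.529056549072266) feret 0.0821 [ 0.4806 -0.0965] 119.37430405388282
0.57 1940 [118. 215. 231.] ((543.75927734375, -386.7338562011719), (64.95466613769531, 58.51784133911133), 10.270923614501953) feret 0.0765 [ 0.5438 -0.3873] -132.5643948902518
```

View pics/wl.png

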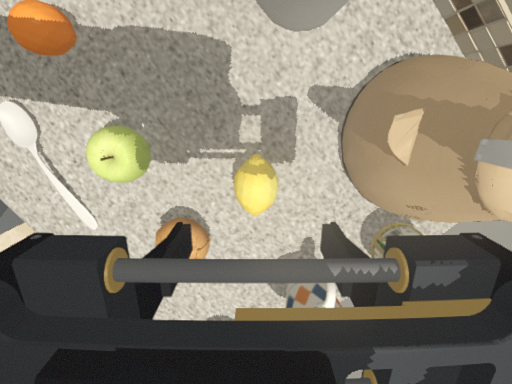

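The lemon is at (256,184) in the wrist view, in line with the tool, with its nubs at (257,155) and (256,213). The onion is at (183,238). The kettle's near edge, at (345,140), could be close to the gripper body, so I check the clearances.

```bash
python3 - <<'E'
from h import *
s=status.read_state(); a=cv2.imread("pics/wl.png"); t=cv2.imread("pics/top.png")
def col(im,lo,hi): return cv2.inRange(cv2.cvtColor(im,cv2.COLOR_BGR2HSV),lo,hi)
m=col(a,(22,110,90),(34,255,255)); n,l,st,c=cv2.connectedComponentsWithStats(m)
k=l[184,256]; rc,P=mask_rect(l==k,.026,"wrist",s)
D=np.linalg.norm(P[:,None]-P[None],axis=2); i,j=np.unravel_index(D.argmax(),D.shape); v=P[i]-P[j]
print(st[k],rc,"feret",D.max(),(P[i]+P[j])/2,np.degrees(np.arctan2(v[1],v[0])))
m=col(t,(20,110,80),(34,255,255)); n,l,st,c=cv2.connectedComponentsWithStats(m); k=l[187,385]; print(st[k],mask_rect(l==k,.026,"top")[0])
Q=R.from_quat(s["eef_rot"]); o=np.array([.5455,-.385,0])
for z in(.04,.08,.12):
    W=np.r_[toplane([(345,140),(343,150),(358,184),(365,85)],z,"wrist",s)]
    T=toplane(np.array([(585,190),(592,213),(605,225)])*.64,z,"top")
    print(z,"wrist kettle in tool mm",(Q.inv().apply(W-o)[:,:2]*1000).round().tolist(),"top",(Q.inv().apply(T-o)[:,:2]*1000).round().tolist())
E
```

```text
[ 234  154   43   61 1865] ((543.8030395507812, -387.87890625), (60.72419357299805, 61.194862365722656), 2.9898579120635986) feret 0.0766173010759058 [ 0.54385691 -0.38636881] -135.3805960521801
[373 177  24  22 434] ((544.9082641601562, -385.6714172363281), (61.824405670166016, 55.56484603881836), 88.94190979003906)
0.04 wrist kettle in tool mm [[54.0, 101.0], [43.0, 100.0], [3.0, 121.0], [113.0, 118.0]] top [[128.0, 119.0], [95.0, 95.0], [65.0, 92.0]]
0.08 wrist kettle in tool mm [[58.0, 88.0], [49.0, 87.0], [14.0, 105.0], [109.0, 102.0]] top [[131.0, 103.0], [99.0, 79.0], [71.0, 77.0]]
0.12 wrist kettle in tool mm [[62.0, 74.0], [54.0, 73.0], [25.0, 89.0], [106.0, 87.0]] top [[133.0, 86.0], [103.0, 64.0], [76.0, 62.0]]
```

Clearance to the kettle is tight: its edge is about 90–100 mm to one side and the body reaches 95 mm. I'll grasp with the tool turned about 14° off square, which gives about 12 mm, and correct the yaw when placing.

```bash
python3 - <<'E'
from h import *
c=np.array([.5443,-.3863])-.003*np.array([.68,.73])
plan([([*c,.28],down(-57)),([*c,.1915],down(-57))])
E
```

```text
[-0.048, 0.003, 0.538, 0.001, -0.003, 0.571] n>=2
-> [ 0.5423 -0.3885  0.28  ]
[-0.0, 0.0, 0.59, -0.0, 0.0, -0.0] n>=2
-> [ 0.5423 -0.3885  0.1915]
```

Request:
{"api": "play_rows", "payload": {"series": [[-0.048,0.003,0.538,0,0,0.571],[-0.048,0.003,0.538,0,0,0.571],[-0.048,0.003,0.538,0,0,0.571],[-0.048,0.003,0.538,0,0,0.571]]}}

```text
time: 5.75
ee_pos: [0.5421, -0.3894, 0.2804]
eef_rot: [0.958, 0.285, 0.0, 0.0]
ft_force: [0.5, -0.2, 1.5]
width: 0.0875
grip_force: 0.0
```

Request:
{"api": "play_rows", "payload": {"series": [[0,0,0.15,0,0,0],[0,0,0.3,0,0,0],[0,0,0.45,0,0,0],[0,0,0.59,0,0,0],[0,0,0.59,0,0,0]]}}

```text
time: 6.25
ee_pos: [0.542, -0.3893, 0.1907]
eef_rot: [0.959, 0.285, -0.0, -0.001]
ft_force: [0.5, 0.9, -0.1]
width: 0.0872
grip_force: 0.0
```

Request:
{"api": "play_rows", "payload": {"series": [[0,0,0,0,0,0],[0,0,0,0,0,0],[0,0,0,0,0,0],[0,0,0,0,0,0],[0,0,0,0,0,0]], "fingers": -1, "squeeze": 8}}

```text
time: 6.75
ee_pos: [0.5418, -0.3898, 0.1913]
eef_rot: [0.959, 0.283, 0.0, -0.0]
ft_force: [-0.5, 1.2, 0.4]
width: 0.0551
grip_force: 0.5
```

Request:
{"api": "play_rows", "payload": {"series": [[0,0,0,0,0,0],[0,0,0,0,0,0],[0,0,0,0,0,0],[0,0,0,0,0,0],[0,0,0,0,0,0]]}}

```text
time: 7.25
ee_pos: [0.5418, -0.3899, 0.1912]
eef_rot: [0.959, 0.283, 0.0, -0.0]
ft_force: [-1.1, 1.9, 5.7]
width: 0.054
grip_force: 8.0
```

Request:
{"api": "play_rows", "payload": {"series": [[0,0,-0.3,0,0,0],[0,0,-0.6,0,0,0],[0,0,-0.9,0,0,0],[0,0,-1,0,0,0],[0,0,-1,0,0,0]]}}

```text
time: 7.75
ee_pos: [0.5419, -0.3904, 0.3429]
eef_rot: [0.959, 0.283, 0.001, 0.001]
ft_force: [-0.6, -0.5, -2.1]
width: 0.054
grip_force: 8.0
```

```bash
python3 - <<'E'
from h import *
s=status.read_state(); a=vision.camera("wrist"); print(s["width"],s["grip_force"],s["ft_force"],s["ee_pos"])
cv2.imwrite("pics/wg.png",a[130:330,140:372].repeat(3,0).repeat(3,1))
t=vision.camera("top"); m=cv2.inRange(cv2.cvtColor(t,cv2.COLOR_BGR2HSV),(20,110,80),(34,255,255)); n,l,st,c=cv2.connectedComponentsWithStats(m); print([(x.tolist(),cc.round()) for x,cc in zip(st,c) if x[4]>40])
E
```

```text
0.05403259389796098 7.999166213994613 [-0.56942063 -0.50530199 -2.0504585 ] [ 0.54185765 -0.39035335  0.34290595]
[([0, 0, 512, 384, 195807], array([255., 192.])), ([116, 65, 20, 22, 297], array([126.,  75.])), ([324, 214, 25, 24, 460], array([336., 226.]))]
```

View pics/wg.png

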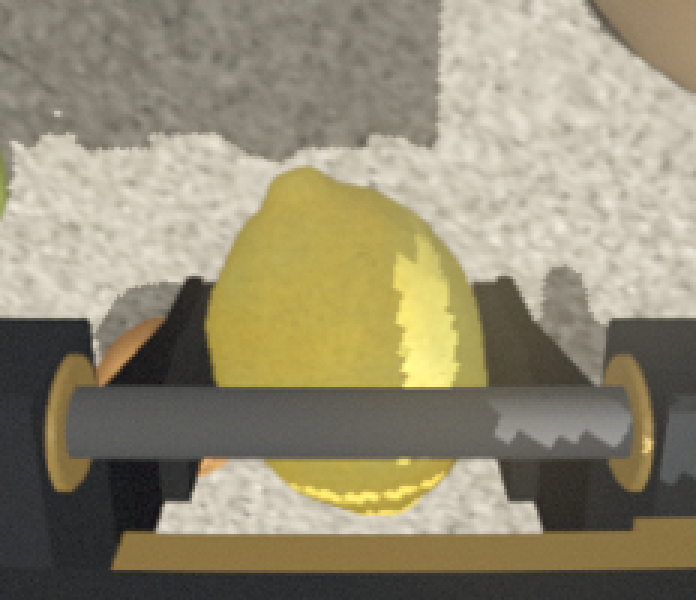

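The lemon is held firmly but about 13° off the tool axis, with its nubs at crop (303,170) and (375,510). I'll work out the offset in hand and the placing pose.

```bash
python3 - <<'E'
from h import *
s=status.read_state(); Q=R.from_quat(s["eef_rot"]); 
P=toplane([(140+303/3,130+170/3),(140+372/3,130+512/3)],s["ee_pos"][2]-.1655,"wrist",s)
p=Q.inv().apply(P-s["ee_pos"])*1000; print(p.round(1))
ang=np.degrees(np.arctan2(P[0,1]-P[1,1],P[0,0]-P[1,0])); print("lemon axis world",ang)
off=p.mean(0)[:2]; print("offset",off,"len",np.linalg.norm(p[0]-p[1]))
ty=np.degrees(np.arctan2(*Q.as_matrix()[[1,0],1])); rel=ang-ty; print("tool y",ty,"lemon rel",rel)
yaw=91.2-rel; yaw=(yaw+90)%180-90; print("place yaw",yaw)
b=np.radians(1.2); tgt=np.array([.5038-.078*np.sin(b),.1755+.078*np.cos(b)])
Qt=down(yaw); tcp=tgt-Qt.apply([*off/1000,0])[:2]; print(tgt,tcp)
plan([([.50,-.20,.37],down(-30)),([.47,.02,.37],down(-15)),([*tcp,.34],Qt),([*tcp,.26],Qt),([*tcp,.2205],Qt)])
E
```

```text
[[ 40.9  -7.8 165.5]
 [-37.5   6.2 165.5]]
lemon axis world 42.99045397160476
offset [ 1.68833079 -0.79583208] len 79.55793008142136
tool y -57.104685827975246 lemon rel 100.09513979958001
place yaw -8.895139799580008
[0.50216649 0.25348289] [0.50269169 0.25169181]
[0.372, -0.993, -0.167, -0.003, 0.0, -0.741] n>=4
[0.158, -0.171, -0.037, -0.0, 0.0, -0.162] n>=1
-> [ 0.5001 -0.2     0.37  ]
[0.993, -0.77, 0.0, -0.0, -0.0, -0.425] n>=4
[0.203, -0.095, 0.0, -0.0, -0.0, -0.075] n>=1
-> [0.47 0.02 0.37]
[0.993, -0.122, 0.129, -0.0, -0.0, -0.131] n>=4
[0.558, -0.029, 0.071, -0.0, -0.0, -0.073] n>=2
-> [0.5027 0.2516 0.34  ]
[0.0, -0.0, 0.534, -0.0, -0.0, 0.0] n>=2
-> [0.5027 0.2516 0.2599]
[0.0, 0.0, 0.263, -0.0, -0.0, 0.0] n>=1
-> [0.5027 0.2516 0.2205]
```

Request:
{"api": "play_rows", "payload": {"series": [[0.1,-0.25,-0.167,0,0,-0.185],[0.19,-0.5,-0.167,0,0,-0.37],[0.28,-0.75,-0.167,0,0,-0.55],[0.372,-0.993,-0.167,0,0,-0.741],[0.372,-0.993,-0.167,0,0,-0.741]]}}

```text
time: 8.35
ee_pos: [0.5078, -0.2287, 0.3634]
eef_rot: [0.884, 0.467, -0.0, -0.003]
ft_force: [0.7, -0.3, -2.1]
width: 0.0538
grip_force: 8.0
```

Request:
{"api": "play_rows", "payload": {"series": [[0.158,-0.171,-0.037,0,0,-0.162],[0.158,-0.171,-0.037,0,0,-0.162]]}}

```text
time: 8.55
ee_pos: [0.5002, -0.1966, 0.3698]
eef_rot: [0.864, 0.503, -0.001, -0.002]
ft_force: [0.4, -0.7, -1.2]
width: 0.0539
grip_force: 8.0
```

Request:
{"api": "play_rows", "payload": {"series": [[0.24,-0.19,0,0,0,-0.1],[0.49,-0.38,0,0,0,-0.21],[0.74,-0.57,0,0,0,-0.32],[0.993,-0.77,0,0,0,-0.425],[0.993,-0.77,0,0,0,-0.425]]}}

```text
time: 9.05
ee_pos: [0.4739, -0.0074, 0.3698]
eef_rot: [0.802, 0.597, -0.001, -0.001]
ft_force: [0.9, -0.6, -1.7]
width: 0.0539
grip_force: 8.0
```

Request:
{"api": "play_rows", "payload": {"series": [[0.203,-0.095,0,0,0,-0.075],[0.203,-0.095,0,0,0,-0.075]]}}

```text
time: 9.25
ee_pos: [0.4696, 0.023, 0.3699]
eef_rot: [0.792, 0.611, -0.001, -0.001]
ft_force: [0.0, -0.2, -0.5]
width: 0.0536
grip_force: 8.0
```

Request:
{"api": "play_rows", "payload": {"series": [[0.25,-0.03,0.03,0,0,-0.03],[0.5,-0.06,0.06,0,0,-0.06],[0.75,-0.09,0.1,0,0,-0.1],[0.993,-0.122,0.129,0,0,-0.131],[0.993,-0.122,0.129,0,0,-0.131]]}}

```text
time: 9.75
ee_pos: [0.4906, 0.1729, 0.3496]
eef_rot: [0.77, 0.638, -0.001, -0.0]
ft_force: [0.1, -0.7, -0.9]
width: 0.0539
grip_force: 8.0
```

Request:
{"api": "play_rows", "payload": {"series": [[0.25,-0.015,0.035,0,0,-0.035],[0.558,-0.029,0.071,0,0,-0.073],[0.558,-0.029,0.071,0,0,-0.073],[0.558,-0.029,0.071,0,0,-0.073],[0.558,-0.029,0.071,0,0,-0.073]]}}

```text
time: 10.25
ee_pos: [0.5034, 0.2496, 0.3406]
eef_rot: [0.761, 0.649, -0.001, 0.0]
ft_force: [0.3, -0.7, -0.9]
width: 0.0543
grip_force: 8.0
```

```bash
python3 - <<'E'
from h import *
s=status.read_state(); print(s["time"],s["width"],s["ee_pos"],s["ft_force"])
a=vision.camera("wrist"); cv2.imwrite("pics/wh.png",a)
Q=R.from_quat(s["eef_rot"]); b=np.radians(1.2)
# check the lemon's in-hand lie again by colour
m=cv2.inRange(cv2.cvtColor(a,cv2.COLOR_BGR2HSV),(20,110,60),(36,255,255)); m[:,:190]=0;m[:,320:]=0
ys,xs=np.nonzero(m[150:255]); top=ys.min()+150; print("nub px",xs[ys==ys.min()].mean(),top, "earlier 241,187")
Qt=down(-8.9)
plan([([.5027,.2517,.26],Qt),([.5027,.2517,.2205],Qt)])
E
```

```text
10.25 0.05428395557980719 [0.50339935 0.24960737 0.3406228 ] [ 0.27610962 -0.66403923 -0.89675108]
nub px 242.0 185 earlier 241,187
[0.014, -0.007, 0.54, -0.001, 0.002, -0.005] n>=2
-> [0.5026 0.2517 0.26  ]
[0.0, 0.0, 0.263, 0.0, -0.0, -0.0] n>=1
-> [0.5026 0.2517 0.2205]
```

Request:
{"api": "play_rows", "payload": {"series": [[0.014,-0.007,0.18,0,0,0],[0.014,-0.007,0.36,0,0,0],[0.014,-0.007,0.54,0,0,0],[0.014,-0.007,0.54,0,0,0]]}}

```text
time: 10.7
ee_pos: [0.5012, 0.2517, 0.2574]
eef_rot: [0.76, 0.649, -0.003, -0.0]
ft_force: [-0.9, -0.3, -1.1]
width: 0.0539
grip_force: 8.0
```

Request:
{"api": "play_rows", "payload": {"series": [[0,0,0.08,0,0,0],[0,0,0.16,0,0,0],[0,0,0.22,0,0,0],[0,0,0.26,0,0,0],[0,0,0.26,0,0,0]]}}

```text
time: 11.2
ee_pos: [0.502, 0.2534, 0.2207]
eef_rot: [0.76, 0.65, -0.001, -0.0]
ft_force: [0.0, 0.4, -0.3]
width: 0.054
grip_force: 8.0
```

```bash
python3 - <<'E'
from h import *
s=status.read_state(); print(s["time"],s["width"],s["ee_pos"],s["ft_force"],s["torque"])
E
```

```text
11.2 0.053995997274092954 [0.50200459 0.25339691 0.22072637] [ 0.00856022  0.3715725  -0.26147585] [-0.15167853  0.05032129  0.00880123]
```

Request:
{"api": "play_rows", "payload": {"series": [[0,0,0.007,0,0,0],[0,0,0.01,0,0,0],[0,0,0.013,0,0,0]]}}

```text
time: 11.5
ee_pos: [0.5023, 0.2536, 0.2198]
eef_rot: [0.76, 0.65, 0.0, -0.0]
ft_force: [-0.1, 0.6, -0.1]
width: 0.0538
grip_force: 8.0
```

Request:
{"api": "play_rows", "payload": {"series": [[0,0,0.004,0,0,0],[0,0,0.004,0,0,0],[0,0,0.004,0,0,0],[0,0,0.004,0,0,0]], "fingers": 0.6}}

```text
time: 11.9
ee_pos: [0.5023, 0.2536, 0.219]
eef_rot: [0.76, 0.65, 0.0, -0.0]
ft_force: [-0.8, 0.3, 0.2]
width: 0.0688
grip_force: 0.0
```

Request:
{"api": "play_rows", "payload": {"series": [[0,0,-0.25,0,0,0],[0,0,-0.5,0,0,0],[0,0,-0.75,0,0,0],[0,0,-1,0,0,0],[0,0,-1,0,0,0]]}}

```text
time: 12.4
ee_pos: [0.5034, 0.2537, 0.3743]
eef_rot: [0.76, 0.65, 0.004, 0.0]
ft_force: [0.5, 0.1, 0.8]
width: 0.0695
grip_force: 0.0
```

```bash
python3 - <<'E'
from h import *
s=status.read_state(); print(s["time"],s["width"],s["ee_pos"],s["ft_force"])
plan([([.46,.15,.42],down(1.2))])
E
```

```text
12.4 0.06951256199774482 [0.5034302  0.2536641  0.37425887] [0.45729587 0.07000099 0.75642492]
[-0.726, -0.177, -0.31, 0.012, -0.011, -0.338] n>=3
-> [0.46   0.15   0.4199]
```

Request:
{"api": "play_rows", "payload": {"series": [[-0.25,-0.06,-0.1,0,0,-0.11],[-0.5,-0.12,-0.2,0,0,-0.23],[-0.726,-0.177,-0.31,0,0,-0.338],[-0.726,-0.177,-0.31,0,0,-0.338],[-0.726,-0.177,-0.31,0,0,-0.338]]}}

```text
time: 12.9
ee_pos: [0.459, 0.1497, 0.4155]
eef_rot: [0.7, 0.714, 0.001, -0.0]
ft_force: [0.1, 1.2, 0.3]
width: 0.0702
grip_force: 0.0
```

```bash
python3 - <<'E'
from h import *
s=status.read_state(); a=vision.camera("wrist"); print(s["time"],s["ee_pos"])
for n in("lemon","jaw_knob","pad","lever_end"):
    print(n,[(np.round(d["point"],3).tolist(),round(d["conf"],2)) for d in spotter.boxes_of("wrist",n)])
for d in spotter.regions_of("wrist","jaw_knob")[:1]:
    m=d["pixels"];ys,xs=np.nonzero(m);print("knob px",xs.min(),xs.max(),ys.min(),ys.max(),m.sum())
m=cv2.inRange(cv2.cvtColor(a,cv2.COLOR_BGR2HSV),(24,120,60),(36,255,255)); n,l,st,c=cv2.connectedComponentsWithStats(m)
k=1+st[1:,4].argmax(); rc,P=mask_rect(l==k,.055,"wrist",s)
D=np.linalg.norm(P[:,None]-P[None],axis=2); i,j=np.unravel_index(D.argmax(),D.shape); v=P[i]-P[j]
print(st[k],"feret",D.max(),(P[i]+P[j])/2,np.degrees(np.arctan2(v[1],v[0])),P[i],P[j])
# knob model overlay
b=cv2.resize(a,(768,576),interpolation=cv2.INTER_CUBIC)
for yk in(.088,.092,.096):
  for z in (.114,):
    th=np.linspace(0,6.28,40); p=proj(np.c_[.505+.012*np.cos(th),yk+.012*np.sin(th),np.full(40,z)],"wrist",s)*1.5
    cv2.polylines(b,[p.astype(int)],True,(0,255,0) if yk==.092 else (0,0,255),1)
cv2.imwrite("pics/wk.png",b[60:500,200:640].repeat(1,0)); 
E
```

```text
12.9 [0.45901017 0.14968664 0.41554382]
lemon [([0.473, -0.073, 0.026], 0.78), ([0.504, 0.256, 0.077], 0.67)]
jaw_knob [([0.496, 0.094, 0.06], 0.86), ([0.502, 0.258, 0.076], 0.57)]
pad [([0.503, 0.141, 0.062], 0.83)]
lever_end [([0.502, 0.023, 0.116], 0.8), ([0.495, 0.2, 0.026], 0.34)]
knob px 241 334 176 307 5248
[ 272   56   45   62 1798] feret 0.06997175755591836 [0.50094212 0.26008669] -92.84617648779344 [0.49920491 0.22514396] [0.50267934 0.29502941]
```

View pics/wk.png

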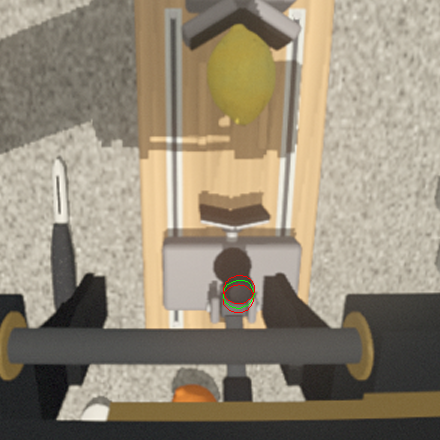

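The lemon lies along the trough, from (240,25) to (237,123), centred just short of the V. The knob top matches my circle at (238,292), which is world (0.5055, 0.092). Next I grip the knob.

```bash
python3 - <<'E'
from h import *
plan([([.5055,.092,.36],down(1.2)),([.5055,.092,.2665],down(1.2))])
E
```

```text
[-0.399, 0.3, 0.365, -0.002, 0.002, 0.003] n>=2
-> [0.5055 0.0919 0.36  ]
[0.0, 0.0, 0.623, 0.0, -0.0, -0.0] n>=2
-> [0.5055 0.0919 0.2666]
```

Request:
{"api": "play_rows", "payload": {"series": [[-0.2,0.15,0.18,0,0,0],[-0.399,0.3,0.365,0,0,0],[-0.399,0.3,0.365,0,0,0],[-0.399,0.3,0.365,0,0,0]], "fingers": 1}}

```text
time: 13.6
ee_pos: [0.5056, 0.091, 0.3597]
eef_rot: [0.7, 0.714, -0.001, -0.0]
ft_force: [-0.4, 0.0, 0.5]
width: 0.0859
grip_force: 0.0
```

Request:
{"api": "play_rows", "payload": {"series": [[0,0,0.16,0,0,0],[0,0,0.32,0,0,0],[0,0,0.48,0,0,0],[0,0,0.62,0,0,0],[0,0,0.62,0,0,0]]}}

```text
time: 14.1
ee_pos: [0.5043, 0.0925, 0.2659]
eef_rot: [0.699, 0.715, -0.002, -0.001]
ft_force: [-0.4, 0.1, -0.2]
width: 0.0872
grip_force: 0.0
```

```bash
python3 - <<'E'
from h import *
s=status.read_state(); print(s["time"],s["width"],s["ft_force"])
plan([([.5055,.092,.2665],down(1.2))])
E
```

```text
14.1 0.08721037437620041 [-0.43387552  0.1044353  -0.15950422]
[-0.003, 0.008, -0.004, -0.007, 0.002, 0.005] n>=1
-> [0.5055 0.0921 0.2665]
```

Close on the knob, with a modest grip first and then firmer.

Request:
{"api": "play_rows", "payload": {"series": [[0,0.008,0,0,0,0],[0,0.008,0,0,0,0],[0,0.008,0,0,0,0],[0,0.008,0,0,0,0],[0,0.008,0,0,0,0]], "fingers": -1, "squeeze": 15}}

```text
time: 14.6
ee_pos: [0.5067, 0.0912, 0.2681]
eef_rot: [0.699, 0.715, 0.0, 0.0]
ft_force: [0.0, 0.7, 0.6]
width: 0.0551
grip_force: 0.0
```

Request:
{"api": "play_rows", "payload": {"series": [[0,0,0,0,0,0],[0,0,0,0,0,0],[0,0,0,0,0,0],[0,0,0,0,0,0],[0,0,0,0,0,0]]}}

```text
time: 15.1
ee_pos: [0.5049, 0.0912, 0.2671]
eef_rot: [0.699, 0.715, -0.002, -0.002]
ft_force: [-13.5, -1.2, 10.4]
width: 0.0232
grip_force: 15.0
```

Request:
{"api": "play_rows", "payload": {"series": [[0,0,0,0,0,0],[0,0,0,0,0,0],[0,0,0,0,0,0]], "squeeze": 45}}

```text
time: 15.4
ee_pos: [0.5049, 0.0911, 0.2671]
eef_rot: [0.699, 0.715, -0.002, -0.002]
ft_force: [-13.4, -1.5, 10.9]
width: 0.0232
grip_force: 45.0
```

Request:
{"api": "play_rows", "payload": {"series": [[0.03,-0.007,-0.003,0,0,0],[0.07,-0.007,-0.003,0,0,0],[0.11,-0.007,-0.003,0,0,0],[0.15,-0.007,-0.003,0,0,0],[0.19,-0.007,-0.003,0,0,0]]}}

```text
time: 15.9
ee_pos: [0.504, 0.1166, 0.2672]
eef_rot: [0.701, 0.714, -0.003, -0.0]
ft_force: [-7.1, -13.5, 5.8]
width: 0.023
grip_force: 45.0
```

Request:
{"api": "play_rows", "payload": {"series": [[0.05,-0.003,0,0,0,0],[0.1,-0.003,0,0,0,0],[0.15,-0.003,0,0,0,0],[0.2,-0.003,0,0,0,0],[0.25,-0.003,0,0,0,0]]}}

```text
time: 16.4
ee_pos: [0.503, 0.1541, 0.2672]
eef_rot: [0.701, 0.714, -0.003, 0.0]
ft_force: [-6.5, -13.5, 5.3]
width: 0.0232
grip_force: 45.0
```

Request:
{"api": "play_rows", "payload": {"series": [[0.01,0,0,0,0,0],[0.02,0,0,0,0,0],[0.03,0,0,0,0,0],[0.04,0,0,0,0,0],[0.05,0,0,0,0,0]]}}

```text
time: 16.9
ee_pos: [0.5029, 0.1615, 0.2672]
eef_rot: [0.7, 0.714, -0.003, 0.0]
ft_force: [-6.0, -13.1, 5.2]
width: 0.023
grip_force: 45.0
```

```bash
python3 - <<'E'
from h import *
s=status.read_state(); f=[];p=[]
a=vision.camera("wrist"); 
for i in range(4):
    vision.camera("top"); s=status.read_state(); print(s["time"],s["ee_pos"].round(4),s["ft_force"].round(2))
E
```

```text
17.0 [0.5028 0.1618 0.2672] [ -6.49 -12.19   3.6 ]
17.05 [0.5028 0.1617 0.2672] [ -5.69 -11.38   3.88]
17.1 [0.5028 0.1618 0.2672] [ -4.89 -12.7    4.28]
17.15 [0.5028 0.1617 0.2672] [ -5.38 -11.92   3.45]
```

Request:
{"api": "play_rows", "payload": {"series": [[0.01,0,0,0,0,0],[0.02,0,0,0,0,0],[0.03,0,0,0,0,0],[0.04,0,0,0,0,0],[0.05,0,0,0,0,0]]}}

```text
time: 17.65
ee_pos: [0.5027, 0.1689, 0.2672]
eef_rot: [0.7, 0.714, -0.003, 0.0]
ft_force: [-6.7, -13.7, 5.4]
width: 0.0231
grip_force: 45.0
```

Request:
{"api": "play_rows", "payload": {"series": [[0.01,0,0,0,0,0],[0.02,0,0,0,0,0],[0.03,0,0,0,0,0],[0.04,0,0,0,0,0]]}}

```text
time: 18.05
ee_pos: [0.5026, 0.1743, 0.2672]
eef_rot: [0.701, 0.714, -0.004, 0.0]
ft_force: [-7.6, -16.9, 6.7]
width: 0.0229
grip_force: 45.0
```

```bash
python3 - <<'E'
from h import *
a=vision.camera("wrist"); s=status.read_state(); print(s["ft_force"],s["ee_pos"])
cv2.imwrite("pics/wj.png",cv2.resize(a[20:270,130:380],(750,750))[:600])
E
```

```text
[ -6.83906791 -15.93382234   6.7077074 ] [0.50261818 0.17453001 0.26715964]
```

View pics/wj.png

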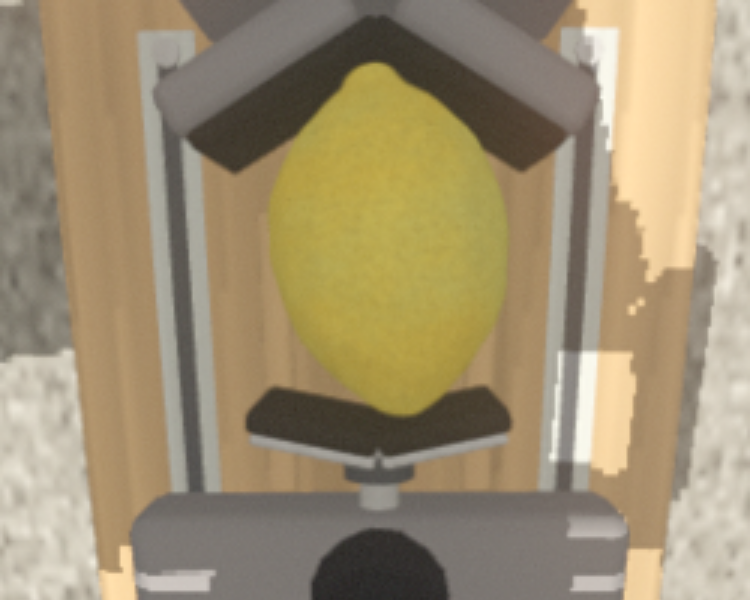

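The lemon sits with one end in the V at (375,65) and the pad pressed on the other at (400,410). The push is about 16–17 N in all, which means about 3 N on the pad. Next I relax the pull and let go of the knob.

Request:
{"api": "play_rows", "payload": {"series": [[-0.007,0,0,0,0,0],[-0.014,0,0,0,0,0],[-0.019,-0.003,0,0,0,0],[-0.019,-0.003,0,0,0,0]]}}

```text
time: 18.5
ee_pos: [0.5023, 0.1738, 0.2672]
eef_rot: [0.7, 0.714, -0.002, -0.0]
ft_force: [-2.9, -6.2, -1.2]
width: 0.0229
grip_force: 45.0
```

Request:
{"api": "play_rows", "payload": {"series": [[-0.007,0,0,0,0,0],[-0.007,0,0,0,0,0],[-0.007,0,0,0,0,0]], "squeeze": 10}}

```text
time: 18.8
ee_pos: [0.5022, 0.1738, 0.2673]
eef_rot: [0.7, 0.715, -0.001, -0.0]
ft_force: [-3.7, -4.2, -4.4]
width: 0.0235
grip_force: 10.0
```

Request:
{"api": "play_rows", "payload": {"series": [[0,0,0,0,0,0],[0,0,0,0,0,0],[0,0,0,0,0,0],[0,0,0,0,0,0],[0,0,0,0,0,0]], "fingers": 0.7}}

```text
time: 19.3
ee_pos: [0.503, 0.1744, 0.2683]
eef_rot: [0.699, 0.715, 0.0, 0.0]
ft_force: [0.4, 1.0, -0.2]
width: 0.0564
grip_force: 0.0
```

Request:
{"api": "play_rows", "payload": {"series": [[0,0,-0.25,0,0,0],[0,0,-0.5,0,0,0],[0,0,-0.75,0,0,0],[0,0,-0.9,0,0,0],[0,0,-0.9,0,0,0]]}}

```text
time: 19.8
ee_pos: [0.5036, 0.1742, 0.4066]
eef_rot: [0.7, 0.715, 0.003, 0.001]
ft_force: [0.0, 0.9, -0.2]
width: 0.0733
grip_force: 0.0
```

```bash
python3 - <<'E'
from h import *
s=status.read_state(); print(s["time"],s["width"],s["ee_pos"],s["ft_force"])
a=vision.camera("wrist"); cv2.imwrite("pics/wm.png",a)
for c in ("wrist","top"):
  if c=="top": t=vision.camera(c); cv2.imwrite("pics/tm.png",t)
  for n in("jaw_knob","pad","lever_end","lemon"):
    print(c,n,[(np.round(d["point"],3).tolist(),round(d["conf"],2)) for d in spotter.boxes_of(c,n)])
E
```

```text
19.8 0.07328661873279285 [0.50363576 0.17422399 0.40656331] [ 0.01299895  0.90193167 -0.21958695]
wrist jaw_knob [([0.505, 0.17, 0.057], 0.57)]
wrist pad [([0.501, 0.222, 0.067], 0.66)]
wrist lever_end [([0.503, 0.124, 0.097], 0.82)]
wrist lemon [([0.508, 0.263, 0.075], 0.82), ([0.499, 0.313, 0.071], 0.35)]
top jaw_knob [([0.499, 0.16, 0.062], 0.76), ([0.503, 0.103, 0.026], 0.4)]
top pad [([0.495, 0.216, 0.06], 0.41)]
top lever_end [([0.498, 0.106, 0.116], 0.57)]
top lemon [([0.472, -0.099, 0.048], 0.8), ([0.505, 0.161, 0.059], 0.72), ([0.448, -0.246, 0.064], 0.59), ([0.637, -0.092, 0.048], 0.58)]
```

The knob is released and the lemon stays clamped lightly. The next step is to close the fingers and press the lever down along its arc.

```bash
python3 - <<'E'
from h import *
Q=down(1.2)
plan([([.505,.098,.36],Q),([.505,.098,.326],Q)])
q=Q; o=np.array([.505,.098,.326])
for th in np.radians([40,35,30,25,20,15,10,5,0,0]):
    c,s_=np.cos(th),np.sin(th); t=np.array([.505+.0,.141-.076*c+.0085*s_+.005,.182+.074+.076*s_+.0085*c])
    print(round(np.degrees(th)),t.round(4),(q.inv().apply(t-o)/.15).round(3).tolist())
E
```

```text
[-0.508, 0.004, 0.284, -0.001, 0.001, 0.001] n>=2
-> [0.505 0.098 0.36 ]
[-0.0, -0.0, 0.227, -0.0, -0.0, 0.0] n>=1
-> [0.505 0.098 0.326]
40 [0.505  0.0932 0.3114] [-0.032, -0.001, 0.098]
35 [0.505  0.0886 0.3066] [-0.063, -0.001, 0.13]
30 [0.505  0.0844 0.3014] [-0.09, -0.002, 0.164]
25 [0.505  0.0807 0.2958] [-0.115, -0.002, 0.201]
20 [0.505  0.0775 0.29  ] [-0.137, -0.003, 0.24]
15 [0.505  0.0748 0.2839] [-0.155, -0.003, 0.281]
10 [0.505  0.0726 0.2776] [-0.169, -0.004, 0.323]
5 [0.505  0.071  0.2711] [-0.18, -0.004, 0.366]
0 [0.505  0.07   0.2645] [-0.187, -0.004, 0.41]
0 [0.505  0.07   0.2645] [-0.187, -0.004, 0.41]
```

Request:
{"api": "play_rows", "payload": {"series": [[-0.25,0.002,0,0,0,0],[-0.508,0.004,0.1,0,0,0],[-0.508,0.004,0.284,0,0,0],[-0.508,0.004,0.284,0,0,0],[-0.508,0.004,0.284,0,0,0]], "fingers": -1}}

```text
time: 20.8
ee_pos: [0.505, 0.0988, 0.3607]
eef_rot: [0.699, 0.715, -0.0, -0.0]
ft_force: [0.4, 1.0, 0.4]
width: 0.0416
grip_force: 0.0
```

Request:
{"api": "play_rows", "payload": {"series": [[0,0,0,0,0,0],[0,0,0,0,0,0],[0,0,0,0,0,0],[0,0,0.1,0,0,0],[0,0,0.2,0,0,0]]}}

```text
time: 21.3
ee_pos: [0.5053, 0.0984, 0.3308]
eef_rot: [0.699, 0.715, 0.001, 0.0]
ft_force: [0.1, 0.3, 0.6]
width: 0.0036
grip_force: 0.0
```

```bash
python3 - <<'E'
from h import *
s=status.read_state(); print(s["time"],s["width"],s["ee_pos"],s["ft_force"])
plan([([.505,.098,.326],down(1.2))])
a=vision.camera("wrist"); t=vision.camera("scene"); cv2.imwrite("pics/pl.png",np.hstack([cv2.resize(a,(440,330)),cv2.resize(t[130:250,130:290],(360,270))[:330]]) if 0 else cv2.resize(a,(600,450)))
E
```

```text
21.3 0.0035595576651764617 [0.50533777 0.09837445 0.3308029 ] [0.08187491 0.33404193 0.6323957 ]
[-0.002, -0.002, 0.032, 0.003, -0.002, 0.002] n>=1
-> [0.5051 0.0981 0.326 ]
```

View pics/pl.png

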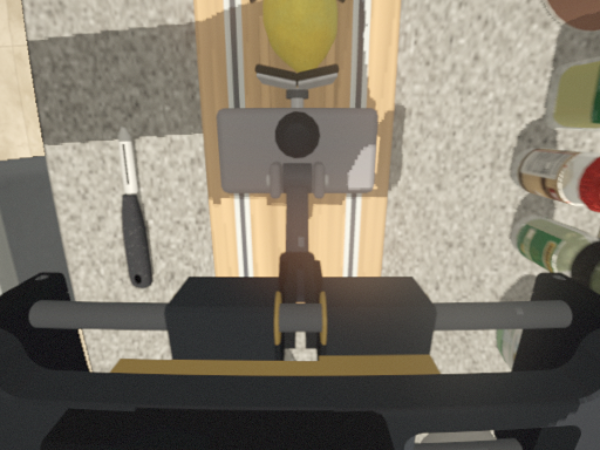

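The closed fingers are centred on the lever grip near (298,270), with the lemon and pad in contact at (298,70). I press down along the arc.

Request:
{"api": "play_rows", "payload": {"series": [[0,0,0.06,0,0,0],[-0.032,0,0.125,0,0,0],[-0.063,0,0.157,0,0,0],[-0.09,0,0.191,0,0,0],[-0.115,0,0.228,0,0,0]]}}

```text
time: 21.9
ee_pos: [0.5055, 0.0805, 0.2961]
eef_rot: [0.7, 0.715, 0.0, -0.0]
ft_force: [-0.5, 2.9, 1.3]
width: 0.0005
grip_force: 1.1
```

Request:
{"api": "play_rows", "payload": {"series": [[-0.022,0,0.039,0,0,0],[-0.04,0,0.08,0,0,0],[-0.054,0,0.122,0,0,0],[-0.065,0,0.165,0,0,0],[-0.072,0,0.209,0,0,0]]}}

```text
time: 22.4
ee_pos: [0.5058, 0.0699, 0.2645]
eef_rot: [0.699, 0.715, 0.0, 0.0]
ft_force: [-1.0, 1.9, 17.6]
width: 0.0002
grip_force: 9.8
```

Request:
{"api": "play_rows", "payload": {"series": [[0,0,0.006,0,0,0],[0,0,0.012,0,0,0],[0,0,0.012,0,0,0]]}}

```text
time: 22.7
ee_pos: [0.506, 0.0697, 0.2643]
eef_rot: [0.7, 0.715, 0.0, -0.0]
ft_force: [-7.3, 0.4, 21.8]
width: -0.0
grip_force: 11.1
```

The lever is at its stop: the tip is at 82.3 mm, level is 82.5 mm, and the force rises with no more travel. I retreat and check.

Request:
{"api": "play_rows", "payload": {"series": [[0,0,-0.1,0,0,0],[0,0,-0.3,0,0,0],[0,0,-0.6,0,0,0],[0,0,-0.9,0,0,0],[0,0,-0.9,0,0,0]]}}

```text
time: 23.2
ee_pos: [0.507, 0.0694, 0.4032]
eef_rot: [0.7, 0.714, 0.004, 0.002]
ft_force: [0.4, 0.4, -0.5]
width: 0.0004
grip_force: 0.0
```

```bash
python3 - <<'E'
from h import *
s=status.read_state(); print(s["time"],s["ee_pos"],s["ft_force"])
a=vision.camera("wrist"); t=vision.camera("scene")
c=cv2.resize(t[130:250,130:290],(440,330),interpolation=cv2.INTER_CUBIC)
cv2.imwrite("pics/fin.png",np.hstack([cv2.resize(a[:300,100:400],(330,330)),c]))
E
```

```text
23.2 [0.50697299 0.06938493 0.40319506] [ 0.44139459  0.4401848  -0.53289986]
```

View pics/fin.png

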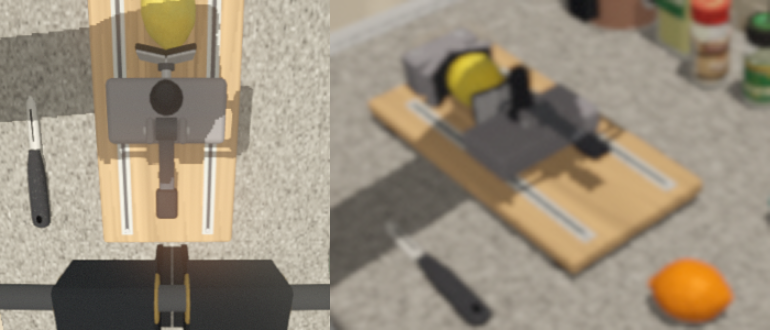

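The lever lies level, the lemon is held between the pad and the V, and the gripper is clear of everything. Handing in.

```bash
python3 -c "
from bench import job; print(job.close_job())"
```

```text
the job is handed in; nothing more can be done
None
```

I handed the job in at about 23 s: the lemon is clamped lengthwise (about 4° off the board's line when last measured), the knob was released before the cam lever was pressed to its stop, and the apple and onion were not touched; no verdict was returned, and I viewed 11 pictures, one over the limit of 10.

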